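# Hold a glued amber piece under the small glue press

## Task

A freshly glued amber piece lies in the pocket of the glue press's carriage. Push the carriage by its upright handle all the way in until it clicks into its detent under the press, then push the press knob down against its spring until the top of the knob is level with the tops of the two steel columns beside it (20 mm of travel), never hard down onto the bridge, and keep it there: the program finishes while still holding the knob at that level. Keep the amber in its pocket and leave the things round the press where they are.

Things in the scene. Friction and masses are not known exactly. Their poses are not given: they have to be found in the camera images.
- press: Fixed glue press on four feet, grey bed x -0.14..0.10, y +-0.05, bed top 30 mm above the table; origin 16 mm above the table. Own +x: the way the carriage is pushed in, z up. Two steel columns (10 mm thick, tops 136 mm above the table) at x = 0.06, y = +-0.044 carry a grey bridge (32 x 108 mm, top 120 mm above the table). Press axis with the black knob: x = 0.06, y = 0
- carriage (a joint): How far the carriage has been pushed along the press's +x: 0 fully out (toward the near end), 0.08 m fully home against the end stop with the pocket under the press foot. It slides with about 1 N of friction; a sprung roller resists from about 0.065 with up to about 5 N, and past about 0.073 it drops behind the carriage's nose and draws the carriage home and keeps it there
- handle_top (a point): Centre of the top of the carriage's upright wooden handle: a block 12 mm thick along the press's x, 26 mm wide along y, its top 86 mm above the table and rising 45 mm from the carriage plate (41 mm above the table). It moves with the carriage; it can be pushed from behind on its near face or pinched across its width. With the carriage home it stands 95 mm before the press axis
- pocket (a point): Centre of the floor of the carriage's pocket (30 x 34 mm inside, walls 8 mm high), 41 mm above the table, moving with the carriage
- amber_piece: Pale yellow amber lump 24 x 29 x 14 mm lying loose in the pocket, origin at the centre of its underside
- plunger (a joint): How far the knob of the press is pressed down: 0 up (it springs back there when let go), 0.020 m wanted (knob top level with the column tops), 0.028 m the knob is down on the bridge. Resistance without a piece about 2.2 N at the start and 5 N at 0.020; with the amber under it the foot touches at about 0.011 and about 0.7 N more is added per further mm, some 13 N in all at 0.020
- knob_top (a point): Centre of the flat top of the round black knob, 40 mm diameter and 8 mm thick; 156 mm above the table when up, and moving straight down with the knob
- column_top (a point): Centre of the top of the press's left (+y) column, 136 mm above the table, 44 mm from the press axis: the level to which the knob's top is to be pressed
- press_foot: The round rubber foot, 18 mm diameter, on a spring of its own in the lower end of the plunger; origin at the centre of its underside, 66 mm above the table when up. It presses on the amber
- glue_bottle: Bystander: white glue bottle with a red spout, 34 mm diameter, 86 mm high, origin at the centre of its underside
- hinged_tin: Bystander: flat grey-green sheet-metal tin, 91 x 130 x 28 mm, origin at the centre of its underside
- wood_bowl: Bystander: brown wooden bowl, 91 mm diameter, 40 mm high, origin at the centre of its underside
- dust_brush: Bystander: wooden dust brush 163 mm long along its y, 13 mm thick, lying flat, origin at the centre of its underside

How it is judged:
On the way, in this order (a step that is already met when the one before it is completed fails the run):
1. the carriage is home in its detent with the amber in its pocket, the knob still up (value of joint carriage above 0.0765 m and value of joint plunger below 0.004 m and horizontal distance between amber_piece and pocket below 0.01 m), for 0.2 s.
2. the knob is pressed level with the column tops (value of joint carriage above 0.0765 m and value of joint plunger between 0.0165 and 0.0235 m and horizontal distance between amber_piece and pocket below 0.01 m and contact force between press_foot and amber_piece above 2 N), for 0.2 s.
At the end, for the whole second after the job is handed in: Still holding at the end: the robot presses the knob (more than 3 N), the knob is 20 mm down within 3.5 mm and not moving, the foot squeezes the amber with more than 2 N, the amber lies in the pocket (within 10 mm of its centre), and the carriage is home in its detent (within 3.5 mm of its stop) (all of step 2 and value of joint carriage below 0.083 m and contact force between any of the fingers, the arm and plunger above 3 N and velocity of joint plunger between -0.01 and 0.01 m/s); the arm keeps its last pose, push and grip.
It fails at once if the knob is driven hard down onto the bridge (26.5 mm or more) (value of joint plunger above 0.0265 m).
It fails at once if the amber leaves its pocket (horizontal distance between amber_piece and pocket above 0.015 m).
It fails at once if a thing beside the press is shifted more than 3 cm (distance of any of glue_bottle, hinged_tin, wood_bowl, dust_brush from where it was at the start of the episode above 0.03 m).
It also fails if it takes over 40 s, if anything falls off the work surface, if the arm or the gripper's body presses on something with over 40 N, if the wrist force passes 120 N, or if a joint passes its speed limit or range.

## Robot

A 6-joint arm with a two-finger parallel gripper is mounted at the origin on a cart in front of the work surface, level with it; the furniture and walls round the work are solid. World frame = base frame: x ahead of the robot, y to its left, z up, the work surface at z = 0. Lengths are in m, angles in rad, forces in N, time in s.
With the tool pointing down it reaches from about 0.4 to 0.825 m from the base axis. Payload 7 kg.
Tool frame: the origin (TCP) lies at the very end of the fingers, on their centre line; the grasp point (between the pads) lies 19 mm behind it; z points along the fingers, x is the direction in which the jaws open and shut, and the axes are right-handed (so a half turn about z gives the same grasp; the last joint's range is limited). The gripper opens to 88 mm and grips with 3 to 60 N. Pads are 19 mm wide; open, the fingers measure 130 mm over their backs; the gripper's body (78 mm by 193 mm) begins 47 mm behind the grasp point.
Start: joints at [1.49, 0.359, 0.012, 0, -1.224, -0.288], TCP at [0.243, 0.63, 0.188] pointing down, gripper open.
Joint ranges: [-3.07, 3.07], [-1.43, 2.12], [-1.02, 1.25], [-3.03, 1.67], [-3.05, -0], [-3.03, 3.03]. Speed limits (rad/s): [2.39, 2.39, 3.01, 3.14, 3.14, 3.14].

## Interface

Orientations are given as [roll, pitch, yaw] about the fixed x, y, z axes, in that order (R = Rz(yaw) Ry(pitch) Rx(roll)).
In Python, from station import telemetry, grab_frame, arm, regions_of, pinpoint gives the robot as it stands. The module is installed in compiled form; this text tells all that it offers.
- The arm moves only by the shell command python3 -m inch 'ROWS' [FORCE]. ROWS is text: rows parted by semicolons, each of 7 numbers parted by spaces: the opening, from 0 (shut) to 1 (fully open), then the shift along the world's x, y, z in cm, then the turn, a rotation vector about the world's x, y, z in degrees. A call has 1 to 12 rows; each row is the pose to reach, as a shift and turn from the pose measured when the call began; what a row does not reach only later rows make up. A row lasts 1/8 s, in which the tool goes at most 62.5 mm and 10.7 degrees, less where a joint would pass 70% of its speed; a pose out of reach is approached as far as the arm can. A call with a gripper value outside its range is refused whole. The fingers move at their own pace and stop on an object; FORCE is the grip in N (left out, the last holds). Time passes only in rows, so rows that repeat a pose let the fingers close. It gives the time, the measured TCP pose, the force and the opening at its end, in the units of the state.
- telemetry.get_state(): the state, without advancing time (a new reading comes with each control period).
- grab_frame(name): name is "scene" or "top" or "wrist"; returns a dict with "pixels" (420x560x3 uint8, red, green, blue), "fx", "fy", "cx", "cy" (pixels), "dist_coeffs" ([k1, k2, p1, p2, k3] as OpenCV has them; the pictures are not rectified), "R" (3x3) and "t" (3): a world point X has camera coordinates R X + t. Camera axes: x right, y down, z forward; pixel columns grow to the right and rows downward; lengths in m; the calibration is good to about 2 mm. A picture is of the moment at which its call begins. There is no depth.
- arm.job_done(): hands the job in, once; it reports no verdict.
Trained networks look in the newest picture that a camera, given by its name, has taken for a name from the list of things; names that differ only in an ending like _2 or _b are one class to them, and where a whole thing is asked for, a point or a joint stands for the part that bears it (a point fixed in the world has none). Each returns a list of dicts, best first, with "p" (0 to 1); they miss things now and then, are a little off and sometimes report something else, mostly with a low value. They report only what shows in the picture. A call takes as long as a camera call.
- regions_of(camera, name): "pixels" (420x560 bool, what is visible of it) and "bbox" ([left, top, right, bottom] in pixels, round what is visible of it).
- pinpoint(camera, name): "location" ([column, row] in pixels: a listed point, or the origin of a listed thing).
The state is a dict: "t": time; "q": joint angles; "qd": joint speeds; "joint_efforts": joint torques, N m; "eef_pos": TCP position; "ee_rot": TCP orientation; "force": force on the tool from outside, world axes, zero at the start; "moment": the same for the moment, N m; "width": finger opening in m.
Only numpy, scipy, OpenCV 4.12 (cv2) and the standard library are available. Lean on these libraries where they do the work, as an engineer would, in place of code of your own. Each camera call takes 0.05 s, during which the arm holds its last target. There are 200 camera calls.

## Working session

There is one attempt and no reset: what is moved stays moved. The work goes in short steps, Python scripts to look and compute and a shell command to move; the robot and the scene stay as the last step left them, time stands still between calls to the robot, and variables do not carry over. Pictures are saved under pics/ and viewed, about 8 in all and at most 12, crops included, and the job is handed in when it is done.

```bash
mkdir -p pics; cat > h.py <<'E'
import numpy as np, cv2
from station import telemetry, grab_frame, arm, regions_of, pinpoint
def K(f): return np.array([[f['fx'],0,f['cx']],[0,f['fy'],f['cy']],[0,0,1.]])
def ray(f,uv):
    n=cv2.undistortPoints(np.array([[uv]],float),K(f),np.array(f['dist_coeffs'],float))[0,0]
    R=np.array(f['R']);t=np.array(f['t']);return -R.T@t, R.T@np.array([n[0],n[1],1])
def at_z(f,uv,z):
    c,d=ray(f,uv);return c+d*(z-c[2])/d[2]
def proj(f,X):
    return cv2.projectPoints(np.array(X,float).reshape(-1,3),cv2.Rodrigues(np.array(f['R'],float))[0],np.array(f['t'],float),K(f),np.array(f['dist_coeffs'],float))[0][:,0]
def save(f,n): cv2.imwrite('pics/'+n,np.ascontiguousarray(f['pixels'][:,:,::-1]))
E
python3 - <<'E'
from h import *
np.set_printoptions(precision=4,suppress=True)
print(telemetry.get_state())
Z=dict(handle_top=.086,pocket=.041,knob_top=.156,column_top=.136,amber_piece=.041,press=.016,glue_bottle=0,hinged_tin=0,wood_bowl=0,dust_brush=0)
for c in ['scene','top']:
    f=grab_frame(c);save(f,c+'0.png');print(c,ray(f,(280,210)))
    for n,z in Z.items():
        for r in pinpoint(c,n)[:2]: print(n,np.round(r['location'],1),round(r['p'],2),at_z(f,r['location'],z))
E
```

```text
{'t': 0.0, 'q': array([ 1.4901,  0.3594,  0.0111, -0.0004, -1.2241, -0.2881]), 'qd': array([-0.0016,  0.001 ,  0.0011, -0.0006, -0.002 ,  0.0005]), 'joint_efforts': array([ -0.0011, -58.2715,  29.3061,   6.9972,   0.0069,  -0.0002]), 'eef_pos': array([0.2431, 0.6291, 0.1875]), 'ee_rot': array([-3.1415, -0.0016, -1.9397]), 'force': array([ 0.6146, -0.4854,  0.092 ]), 'moment': array([ 0.0552, -0.0027, -0.0333]), 'width': 0.08754634695439416}
scene (array([-0.1974, -0.4528,  0.506 ]), array([ 0.7728,  0.489 , -0.4046]))
handle_top [337.9 272.3] 0.71 [ 0.4347 -0.1684  0.086 ]
pocket [373.  273.8] 0.75 [ 0.5317 -0.1964  0.041 ]
pocket [402.8 205.5] 0.61 [ 0.874 -0.138  0.041]
knob_top [402.4 208. ] 0.79 [ 0.5973 -0.219   0.156 ]
column_top [384.8 209.4] 0.63 [ 0.6181 -0.1785  0.136 ]
amber_piece [369.3 275.8] 0.55 [ 0.5215 -0.1932  0.041 ]
press [375.5 283.2] 0.7 [ 0.5415 -0.1996  0.016 ]
press [401.3 205.4] 0.64 [ 0.9302 -0.1175  0.016 ]
glue_bottle [163.3 251.4] 0.98 [0.4393 0.2595 0.    ]
glue_bottle [372.1 275.3] 0.54 [ 0.5897 -0.1744  0.    ]
hinged_tin [197.3 286.7] 0.66 [0.3714 0.0993 0.    ]
wood_bowl [250.2 209.6] 0.86 [0.7298 0.2279 0.    ]
dust_brush [204.  237.4] 0.81 [0.5401 0.2267 0.    ]
top (array([0.377 , 0.0242, 0.9342]), array([ 0.2577, -0.0181, -0.9665]))
handle_top [361.9 291.7] 0.6 [ 0.4331 -0.1566  0.086 ]
pocket [371.4 251.1] 0.74 [ 0.5233 -0.1908  0.041 ]
pocket [182.9 174.7] 0.16 [0.6974 0.227  0.041 ]
knob_top [398.7 203.6] 0.53 [ 0.598  -0.2219  0.156 ]
column_top [373.6 199. ] 0.77 [ 0.6131 -0.178   0.136 ]
column_top [186.  172.3] 0.64 [0.6685 0.1994 0.136 ]
amber_piece [371.7 252.5] 0.53 [ 0.5202 -0.1913  0.041 ]
press [375.7 245.5] 0.77 [ 0.5401 -0.2072  0.016 ]
glue_bottle [163.3 290.3] 0.63 [0.4412 0.2663 0.    ]
wood_bowl [183.5 173.1] 0.71 [0.7161 0.2351 0.    ]
dust_brush [178.4 242.4] 0.68 [0.5494 0.2381 0.    ]
```

View pics/scene0.png

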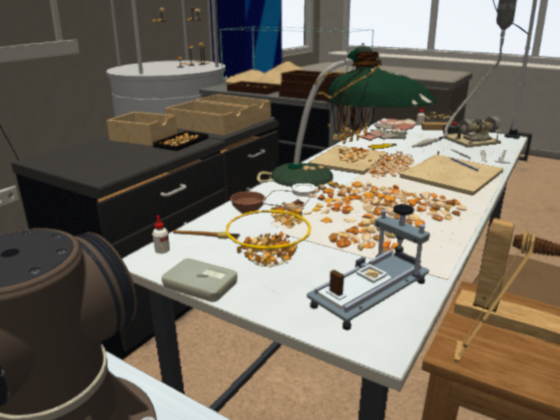

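View pics/top0.png

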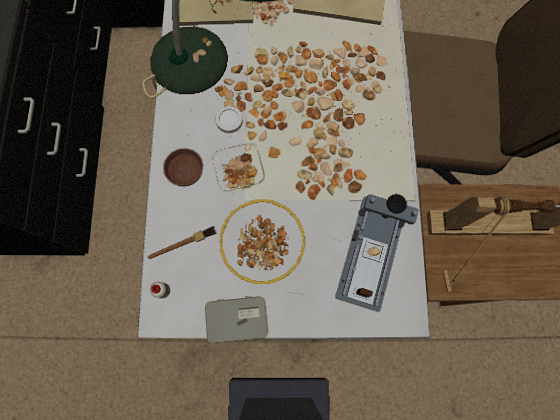

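The scene view shows the press at the right edge of the table: handle near (337,280), amber (372,273), knob (403,209). In the top view the handle is at (365,292), amber (374,251) and knob (397,203). The handle–knob distance comes out at 0.174 m against the expected 0.175, with press yaw about -20°. The tool's jaw axis is already close to the press's y, so I'm moving above the handle now.

```bash
python3 -m inch '1 26 -43 6 0 0 0;1 26 -43 6 0 0 0;1 26 -43 6 0 0 0;1 26 -43 6 0 0 0;1 26 -43 6 0 0 0;1 26 -43 6 0 0 0;1 26 -43 6 0 0 0;1 26 -43 6 0 0 0;1 19 -79 5 0 0 0;1 19 -79 5 0 0 0;1 19 -79 5 0 0 0;1 19 -79 5 0 0 0'; python3 -m inch '1 0 0 0 0 0 0'
python3 - <<'E'
from h import *; print(telemetry.get_state())
E
```

```text
t: 2.6
eef_pos: [0.4546, -0.0429, 0.2419]
ee_rot: [-3.141, 0.001, -1.939]
force: [2.0, -0.0, -0.4]
width: 0.0878
t: 2.72
eef_pos: [0.4534, -0.0461, 0.2423]
ee_rot: [-3.14, 0.001, -1.944]
force: [-0.2, 0.6, -0.2]
width: 0.0876
{'t': 2.725, 'q': array([ 3.33310932e-01, -4.80997474e-02, -3.57973546e-01,  3.22087476e-04,
       -1.25916315e+00,  8.64429275e-01]), 'qd': array([ 0.03539755,  0.00116475,  0.01405616, -0.00114046,  0.0117439 ,
       -0.02055704]), 'joint_efforts': array([ -1.30455013, -26.34306192,  29.29100096,   7.10023373,
        -0.07022683,   0.69456523]), 'eef_pos': array([ 0.45338991, -0.04612914,  0.24225324]), 'ee_rot': array([-3.14005516e+00,  9.08605853e-04, -1.94375326e+00]), 'force': array([-0.16174617,  0.56295893, -0.15301603]), 'moment': array([0.10784512, 0.00754668, 0.0312758 ]), 'width': 0.08758029062364167}
```

```bash
python3 -m inch '1 -2 -11.7 -1 0 0 0;1 -2 -11.7 -1 0 0 0;1 -2 -11.7 -1 0 0 0;1 -2 -11.7 -1 0 0 0'
cat > fit.py <<'E'
from h import *
from scipy.optimize import least_squares
np.set_printoptions(precision=4,suppress=True)
def loc(p,s): # world points for pose p=(x,y,yaw) of press, carriage s
    c,sn=np.cos(p[2]),np.sin(p[2])
    L=dict(handle_top=(-.115+s,0,.086),pocket=(-.02+s,0,.041),knob_top=(.06,0,.156),column_top=(.06,.044,.136),press=(0,0,.016))
    return {k:np.array([p[0]+c*a-sn*b,p[1]+sn*a+c*b,z]) for k,(a,b,z) in L.items()}
def fit(cams,names):
    obs=[]
    for c in cams:
        f=grab_frame(c);save(f,c+'_f.png')
        for n in names:
            r=pinpoint(c,n)
            if r: obs.append((f,n,r[0]['location'],c)); print(c,n,np.round(r[0]['location'],1),round(r[0]['p'],2))
    def res(p):
        L=loc(p,p[3]);return np.concatenate([(proj(f,L[n])[0]-u)/ (2 if c=='wrist' else 1) for f,n,u,c in obs])
    s=least_squares(res,[.54,-.2,-.36,0],loss='soft_l1',x_scale=[.01,.01,.1,.01])
    print('fit',s.x,np.degrees(s.x[2]));print(np.round(s.fun.reshape(-1,2),1).tolist())
    print(loc(s.x,s.x[3]));return s.x,obs
if __name__=='__main__': fit(['wrist','top','scene'],['handle_top','pocket','knob_top','column_top','press']);print(telemetry.get_state()['eef_pos'])
E
python3 fit.py
```

```text
t: 3.22
eef_pos: [0.4337, -0.1629, 0.2323]
ee_rot: [-3.14, 0.001, -1.945]
force: [0.3, 1.1, 0.6]
width: 0.0876
wrist handle_top [272.1 188. ] 0.62
wrist pocket [267.3 104.4] 0.59
wrist column_top [208.3   3.3] 0.82
wrist press [269.3  89.4] 0.86
top handle_top [183.2 173.1] 0.57
scene handle_top [336.2 271.7] 0.72
scene pocket [371.3 276.2] 0.67
scene knob_top [402.7 208.5] 0.66
scene column_top [382.5 212.3] 0.93
scene press [376.4 284.2] 0.93
fit [ 0.5409 -0.2    -0.3279  0.0042] -18.790070887517107
[[-0.2, 0.1], [0.3, -0.9], [1.1, -0.1], [-0.9, 0.9], [182.4, 117.1], [-0.1, -0.4], [-0.2, -1.2], [-0.1, -0.6], [0.7, -1.9], [-0.8, -0.8]]
{'handle_top': array([ 0.436 , -0.1643,  0.086 ]), 'pocket': array([ 0.526 , -0.1949,  0.041 ]), 'knob_top': array([ 0.5977, -0.2193,  0.156 ]), 'column_top': array([ 0.6119, -0.1777,  0.136 ]), 'press': array([ 0.5409, -0.2   ,  0.016 ])}
[ 0.4334 -0.1632  0.2323]
```

View pics/wrist_f.png

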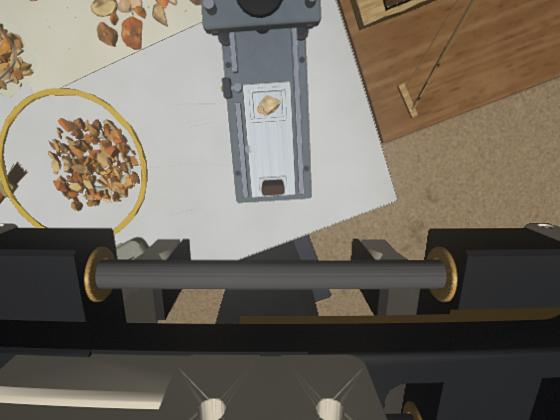

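The fit agrees across the cameras to about 1 px; one top-view handle detection was false (on the bowl). The wrist view shows the handle at (272,188), amber at (268,103) and the press leaning about 2.5°, which matches the fitted yaw of -18.8°. Next I descend and pinch the handle.

```bash
python3 -m inch '1 0.3 -0.1 -6 0 0 2.6;1 0.3 -0.1 -12 0 0 2.6;1 0.3 -0.1 -16 0 0 2.6;1 0.3 -0.1 -17.8 0 0 2.6;1 0.3 -0.1 -17.8 0 0 2.6;0 0.3 -0.1 -17.8 0 0 2.6;0 0.3 -0.1 -17.8 0 0 2.6;0 0.3 -0.1 -17.8 0 0 2.6;0 0.3 -0.1 -17.8 0 0 2.6;0 0.3 -0.1 -17.8 0 0 2.6' 15
```

```text
t: 5.38
eef_pos: [0.4364, -0.1642, 0.0544]
ee_rot: [-3.14, 0.001, -1.899]
force: [-0.2, -0.6, -0.0]
width: 0.0433
```

```bash
python3 -m inch '0 0 0 0 0 0 0;0 0 0 0 0 0 0;0 0 0 0 0 0 0;0 0 0 0 0 0 0'
```

```text
t: 5.88
eef_pos: [0.4365, -0.1642, 0.0544]
ee_rot: [-3.14, 0.001, -1.899]
force: [0.3, 0.9, -1.0]
width: 0.0038
```

The fingers closed to 3.8 mm on nothing, so I'm looking.

```bash
python3 - <<'E'
from h import *
a=grab_frame('wrist')['pixels'];f=grab_frame('scene');b=cv2.resize(f['pixels'][190:340,290:450],None,fx=2.8,fy=2.8,interpolation=cv2.INTER_CUBIC)
cv2.imwrite('pics/c1.png',np.hstack([cv2.resize(a,(400,420))[:, :, ::-1][:420],b[:420,:,::-1][:, :400]]))
print(proj(f,telemetry.get_state()['eef_pos']),telemetry.get_state()['width'])
E
```

```text
[[335.29933093 286.84522331]] 0.001040846242188899
```

View pics/c1.png

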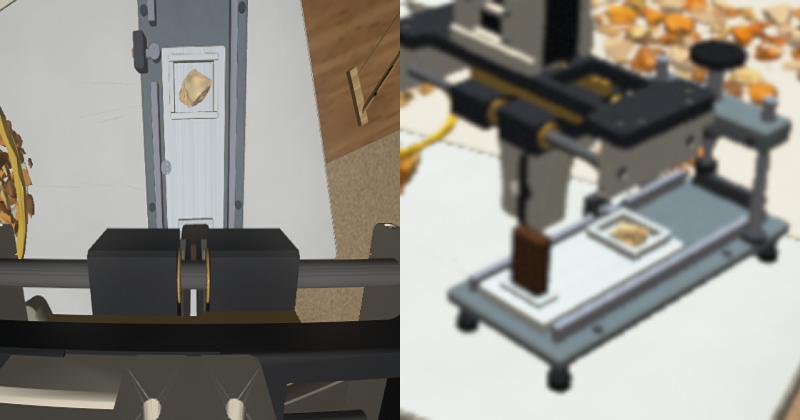

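```bash
python3 - <<'E'
from h import *
from fit import loc
f=grab_frame('scene');g=grab_frame('top')
p=[.5409,-.2,-.3279];s=0.0042
c,sn=np.cos(p[2]),np.sin(p[2])
def W(a,b,z): return [p[0]+c*a-sn*b,p[1]+sn*a+c*b,z]
B=[W(-.115+s+i*.006,j*.013,z) for z in(.041,.086) for i,j in((-1,-1),(1,-1),(1,1),(-1,1))]+[W(i,j,.03) for i,j in((-.14,-.05),(.1,-.05),(.1,.05),(-.14,.05))]
def draw(f,x0,y0,w,h,k):
    im=cv2.resize(np.ascontiguousarray(f['pixels'][y0:y0+h,x0:x0+w,::-1]),None,fx=k,fy=k,interpolation=cv2.INTER_CUBIC)
    q=[(int((u-x0+.5)*k),int((v-y0+.5)*k)) for u,v in proj(f,B)]
    for o in(0,4,8):
        for i in range(4): cv2.line(im,q[o+i],q[o+(i+1)%4],(0,255,0) if o<8 else (255,0,0),1)
    e=proj(f,telemetry.get_state()['eef_pos'])[0];cv2.circle(im,(int((e[0]-x0+.5)*k),int((e[1]-y0+.5)*k)),3,(0,0,255),-1)
    return im
a=draw(f,300,225,80,110,5);b=draw(g,325,225,80,110,5)
cv2.imwrite('pics/c2.png',np.hstack([a,b]))
E
```

```text
(no output)
```

View pics/c2.png

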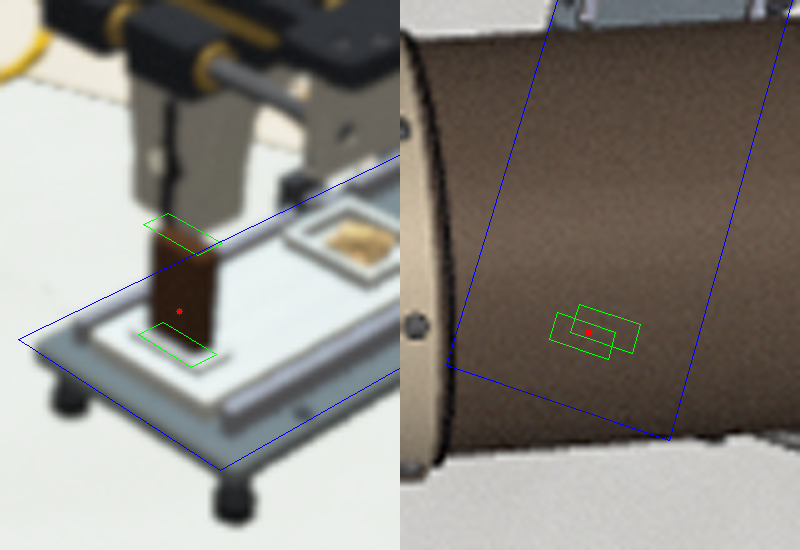

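The scene camera shows the closed fingertips just above the handle top (zoom px ~(175,222)), while the reported TCP projects to (179,311). The tips therefore look about 3 cm higher than telemetry says. I'll raise the arm, open slightly and compare the tip with the projected TCP.

```bash
python3 -m inch '0 0 0 4 0 0 0;0 0 0 8 0 0 0;0 0 0 8 0 0 0;0 0 0 8 0 0 0;0 0 0 8 0 0 0'
python3 - <<'E'
from h import *
f=grab_frame('scene');s=telemetry.get_state();print(s['eef_pos'],s['width'],s['force'],s['q'])
x0,y0,k=290,180,5
im=cv2.resize(np.ascontiguousarray(f['pixels'][y0:y0+120,x0:x0+100,::-1]),None,fx=k,fy=k,interpolation=cv2.INTER_CUBIC)
for dz in(0,.02,.04):
    e=proj(f,s['eef_pos']+[0,0,dz])[0];cv2.circle(im,(int((e[0]-x0+.5)*k),int((e[1]-y0+.5)*k)),3,(0,0,255),-1)
cv2.imwrite('pics/c3.png',im)
E
```

```text
t: 6.7
eef_pos: [0.4356, -0.1641, 0.1334]
ee_rot: [3.142, 0.001, -1.899]
force: [-0.7, 0.8, -0.2]
width: 0.0009
[ 0.43574112 -0.16414731  0.13342115] 0.0007258938507397099 [ 0.13326031  0.75123442 -0.94069587] [ 6.38758320e-02  5.62575200e-02 -5.12802405e-01 -4.93583443e-04
 -1.00159564e+00  1.17934436e+00]
```

View pics/c3.png

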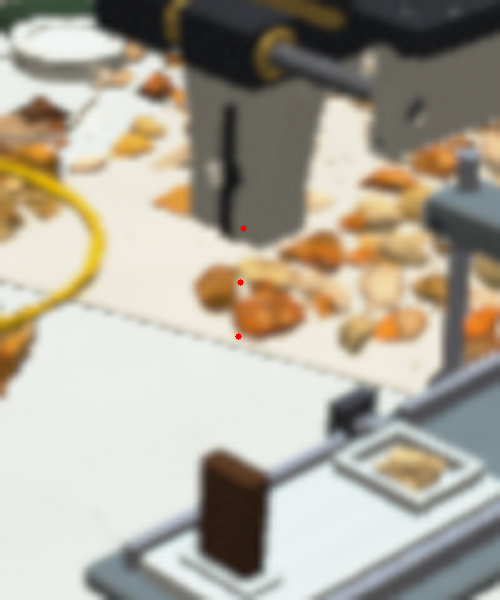

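The picture confirms it: the tips (zoom ~(248,224)) sit about 4 cm above the reported TCP (lower dot at (238,336)), right on its vertical. The earlier descent simply stopped short. I'll open, descend to a reported z of about 0.016 in steps, and check force.

```bash
python3 -m inch '0.7 -0.2 0 0 0 0 0;0.7 -0.2 0 0 0 0 0;0.7 -0.2 0 0 0 0 0;0.7 -0.2 0 0 0 0 0;0.7 -0.2 0 0 0 0 0;0.7 -0.2 0 -4 0 0 0;0.7 -0.2 0 -8 0 0 0;0.7 -0.2 0 -9.5 0 0 0;0.7 -0.2 0 -10.5 0 0 0' ; python3 -m inch '0.7 0 0 -0.6 0 0 0;0.7 0 0 -1.1 0 0 0;0.7 0 0 -1.1 0 0 0'
```

```text
t: 7.88
eef_pos: [0.4335, -0.1642, 0.0276]
ee_rot: [3.141, -0.0, -1.899]
force: [0.1, 0.3, -0.5]
width: 0.0614
t: 8.25
eef_pos: [0.4336, -0.1642, 0.0167]
ee_rot: [3.141, 0.0, -1.899]
force: [-0.1, -0.1, 0.4]
width: 0.0613
```

```bash
python3 -m inch '0 0 0 0 0 0 0;0 0 0 0 0 0 0;0 0 0 0 0 0 0;0 0 0 0 0 0 0;0 0 0 0 0 0 0;0 0 0 0 0 0 0;0 0 0 0 0 0 0' 15
```

```text
t: 9.12
eef_pos: [0.4332, -0.1652, 0.0168]
ee_rot: [3.14, -0.001, -1.898]
force: [-0.1, -8.3, -0.9]
width: 0.0255
```

Gripped at 25.5 mm, which matches the 26 mm handle. The 8 N sideways pull means I'm about 1 mm off in y, so I'll shift -y slightly while pushing.

```bash
python3 -m inch '0 0 -0.1 0 0 0 0;0 0.5 -0.27 0 0 0 0;0 1.3 -0.54 0 0 0 0;0 2.2 -0.85 0 0 0 0;0 3.1 -1.15 0 0 0 0;0 4.0 -1.46 0 0 0 0;0 4.9 -1.77 0 0 0 0;0 5.6 -2.0 0 0 0 0;0 6.1 -2.18 0 0 0 0;0 6.1 -2.18 0 0 0 0'
```

```text
t: 10.38
eef_pos: [0.4961, -0.1856, 0.0169]
ee_rot: [-3.141, 0.001, -1.897]
force: [3.5, 10.0, -1.2]
width: 0.0257
```

```bash
python3 -m inch '0 0.3 0.03 0 0 0 0;0 0.6 -0.07 0 0 0 0;0 0.9 -0.17 0 0 0 0;0 1.2 -0.26 0 0 0 0;0 1.4 -0.33 0 0 0 0;0 1.5 -0.36 0 0 0 0;0 1.5 -0.36 0 0 0 0'
```

```text
t: 11.25
eef_pos: [0.5094, -0.1896, 0.0167]
ee_rot: [3.14, -0.001, -1.897]
force: [-5.6, -1.5, 6.6]
width: 0.0258
```

The travel is now 0.080 m with the carriage against its stop. I'll release, lift straight up and verify.

```bash
python3 -m inch '0.6 0 0 0 0 0 0;0.6 0 0 0 0 0 0;0.6 0 0 0 0 0 0;0.6 0 0 0 0 0 0;0.6 0 0 4 0 0 0;0.6 0 0 9 0 0 0;0.6 0 0 15 0 0 0;0.6 -2 0 17 0 0 0;0.6 -2 0 17 0 0 0'
python3 - <<'E'
from fit import *
x,obs=fit(['scene','wrist','top'],['handle_top','pocket','knob_top','column_top','press','amber_piece'][:5])
f=grab_frame('scene');w=grab_frame('wrist')
for c in('scene','wrist'): print(c,[ (np.round(r['location'],1),round(r['p'],2)) for r in pinpoint(c,'amber_piece')[:2]])
b=cv2.resize(f['pixels'][180:320,300:450],None,fx=3,fy=3,interpolation=cv2.INTER_CUBIC)
cv2.imwrite('pics/c4.png',np.hstack([cv2.resize(w['pixels'],(350,420)),b])[:,:,::-1])
print(telemetry.get_state()['eef_pos'])
E
```

```text
t: 12.38
eef_pos: [0.4898, -0.1896, 0.189]
ee_rot: [-3.139, 0.001, -1.898]
force: [0.2, -0.2, -0.1]
width: 0.0525
scene handle_top [368.1 258.3] 0.72
scene pocket [396.4 259.3] 0.61
scene column_top [384. 210.] 0.88
scene press [377.1 282.7] 0.97
wrist handle_top [263.2 182.8] 0.87
wrist pocket [264.5  77. ] 0.58
wrist knob_top [259.2  59.1] 0.55
wrist column_top [199.1  66.1] 0.81
wrist press [263.2 137.7] 0.71
top handle_top [374.9 252. ] 0.49
top column_top [179.9 242.4] 0.33
fit [ 0.5417 -0.1993 -0.306   0.0839] -17.53464407821787
[[-0.6, -2.0], [0.8, 1.3], [-1.8, 0.1], [-1.7, 0.4], [0.3, -2.9], [-1.1, 0.7], [-0.5, -0.5], [0.2, -0.2], [0.6, 1.6], [1.4, 1.0], [192.5, -43.0]]
{'handle_top': array([ 0.5121, -0.19  ,  0.086 ]), 'pocket': array([ 0.6026, -0.2186,  0.041 ]), 'knob_top': array([ 0.5989, -0.2174,  0.156 ]), 'column_top': array([ 0.6122, -0.1755,  0.136 ]), 'press': array([ 0.5417, -0.1993,  0.016 ])}
scene [(array([392.8, 260.3]), 0.4), (array([382.6, 207.2]), 0.21)]
wrist [(array([261.9,  80.8]), 0.4)]
[ 0.4895 -0.1896  0.1868]
```

View pics/c4.png

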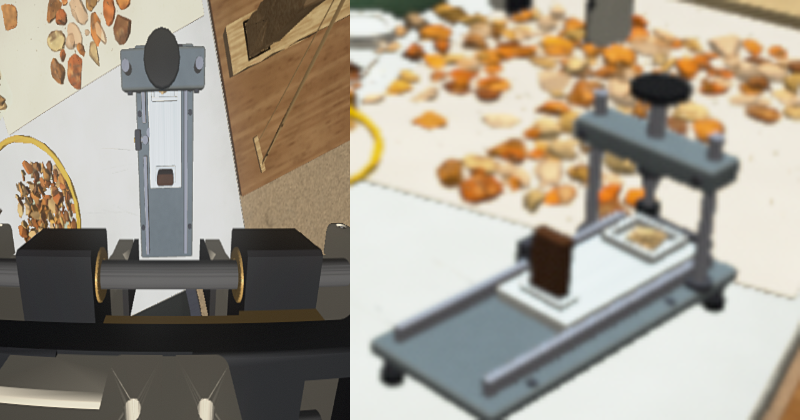

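The carriage is home (the fit moved by 0.080), the amber is in its pocket at c4 px ~(650,235), and the knob is up at (661,88). Two estimates of the knob agree at (0.599,-0.2177). I'll close the fingers and go above it.

```bash
python3 -m inch '0 5 -1.3 0 0 0 0;0 10 -2.6 0 0 0 0;0 11 -2.8 0 0 0 1;0 11 -2.8 0 0 0 1;0 11 -2.8 -2 0 0 1;0 11 -2.8 -4 0 0 1;0 11 -2.8 -5 0 0 1;0 11 -2.8 -5.7 0 0 1;0 11 -2.8 -5.7 0 0 1'
python3 - <<'E'
from h import *
s=telemetry.get_state();print(s['eef_pos'],s['force'],s['width'])
f=grab_frame('scene');x0,y0,k=370,150,5
im=cv2.resize(np.ascontiguousarray(f['pixels'][y0:y0+120,x0:x0+90,::-1]),None,fx=k,fy=k,interpolation=cv2.INTER_CUBIC)
cv2.imwrite('pics/c5.png',im)
print(proj(f,[.599,-.2177,.156]))
E
```

```text
t: 14.6
eef_pos: [0.5992, -0.2175, 0.1299]
ee_rot: [3.14, -0.0, -1.88]
force: [-0.8, 0.3, 0.0]
width: 0.0008
[ 0.59919205 -0.21752968  0.12993642] [-0.82989807  0.29010589  0.01785278] 0.0007781912679881613
[[402.00563951 207.5310302 ]]
```

View pics/c5.png

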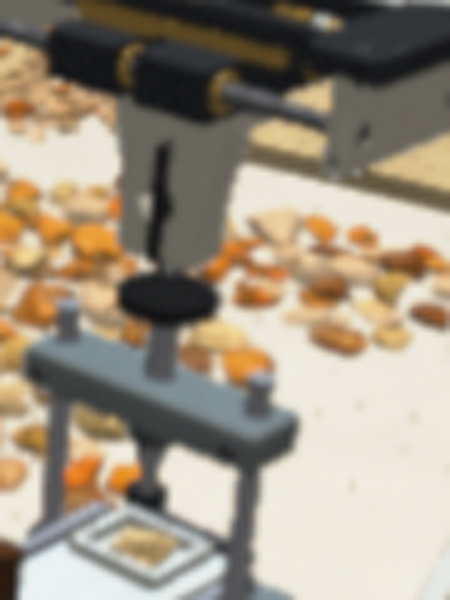

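The closed fingers are centred over the knob (c5 px (168,295)) with about a 1 cm gap. I'll feel for contact in small steps.

```bash
python3 -m inch '0 0 0 -0.4 0 0 0;0 0 0 -0.8 0 0 0;0 0 0 -0.8 0 0 0'; python3 -m inch '0 0 0 -0.2 0 0 0;0 0 0 -0.2 0 0 0'; python3 -m inch '0 0 0 -0.2 0 0 0;0 0 0 -0.2 0 0 0'; python3 -m inch '0 0 0 -0.2 0 0 0;0 0 0 -0.2 0 0 0'
```

```text
t: 15.02
eef_pos: [0.5993, -0.2176, 0.1219]
ee_rot: [3.14, -0.001, -1.88]
force: [0.0, 0.1, -0.0]
width: 0.0008
t: 15.28
eef_pos: [0.5992, -0.2175, 0.1197]
ee_rot: [3.139, -0.001, -1.88]
force: [0.0, -0.5, -0.1]
width: 0.0005
t: 15.52
eef_pos: [0.5994, -0.2176, 0.1179]
ee_rot: [3.14, -0.001, -1.88]
force: [0.5, 1.0, 2.5]
width: 0.0005
t: 15.78
eef_pos: [0.5994, -0.2176, 0.1159]
ee_rot: [3.14, -0.001, -1.88]
force: [-0.5, 0.5, 2.8]
width: 0.0004
```

Contact is at z ≈ 0.1187 ± 0.001, so the target is a reported z of about 0.0988.

```bash
python3 -m inch '0 0 0 -0.3 0 0 0;0 0 0 -0.6 0 0 0;0 0 0 -0.8 0 0 0;0 0 0 -0.8 0 0 0'; python3 -m inch '0 0 0 -0.3 0 0 0;0 0 0 -0.5 0 0 0;0 0 0 -0.5 0 0 0'; python3 -m inch '0 0 0 -0.2 0 0 0;0 0 0 -0.3 0 0 0;0 0 0 -0.3 0 0 0'
```

```text
t: 16.27
eef_pos: [0.5995, -0.2177, 0.1078]
ee_rot: [3.14, -0.001, -1.88]
force: [-0.7, 0.2, 3.2]
width: 0.0007
t: 16.65
eef_pos: [0.5995, -0.2177, 0.1034]
ee_rot: [3.14, -0.001, -1.88]
force: [-3.4, 2.2, 7.2]
width: 0.0005
t: 17.02
eef_pos: [0.5996, -0.2177, 0.1013]
ee_rot: [3.141, -0.001, -1.879]
force: [-3.5, 1.9, 9.6]
width: 0.0004
```

The force profile matches the model (foot on the amber from about 11 mm, 15 mm giving 7.2 N). About 2.7 mm remains.

```bash
python3 -m inch '0 0 0 -0.2 0 0 0;0 0 0 -0.32 0 0 0;0 0 0 -0.32 0 0 0;0 0 0 -0.32 0 0 0'
python3 - <<'E'
from h import *
s=telemetry.get_state();print(s['eef_pos'],s['force'])
f=grab_frame('scene');x0,y0,k=370,160,6
im=cv2.resize(np.ascontiguousarray(f['pixels'][y0:y0+100,x0:x0+80,::-1]),None,fx=k,fy=k,interpolation=cv2.INTER_CUBIC)
for z,c in((.136,(0,255,0)),(.156,(0,0,255))):
    th=np.linspace(0,6.28,25);P=[[.599+.02*np.cos(a),-.2177+.02*np.sin(a),z] for a in th]
    q=((proj(f,P)-[x0,y0]+.5)*k).astype(int);cv2.polylines(im,[q.reshape(-1,1,2)],True,c,1)
cv2.imwrite('pics/c6.png',im)
E
```

```text
t: 17.52
eef_pos: [0.5996, -0.2177, 0.0993]
ee_rot: [3.142, -0.001, -1.879]
force: [-4.4, 3.0, 12.3]
width: 0.0005
[ 0.59960477 -0.21773769  0.09933748] [-4.39085625  2.95912147 12.30666831]
```

View pics/c6.png

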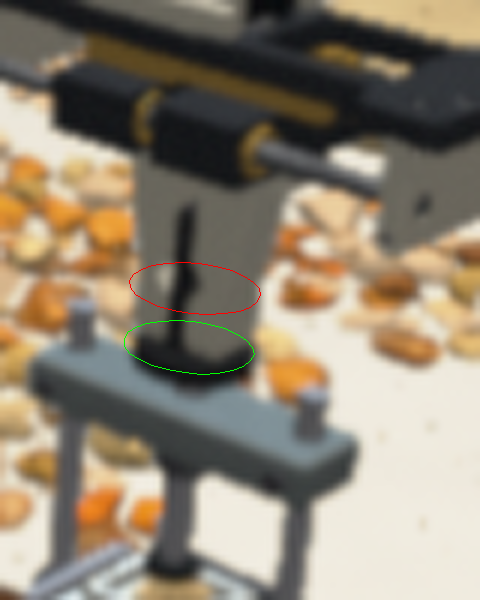

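The knob top sits level with the column tops: their midpoint at c6 px (197,345) against a knob top centre of about (197,350). Contact travel (19.2 mm) and force (12.3 N) agree too. One check that it is steady, then I hand in.

```bash
python3 - <<'E'
from h import *
for i in range(6):
    grab_frame('scene');s=telemetry.get_state();print(s['t'],s['eef_pos'],s['force'],abs(s['qd']).max())
if .0975<s['eef_pos'][2]<.1005 and s['force'][2]>9: print('done',arm.job_done())
E
```

```text
17.625 [ 0.59958239 -0.21772487  0.0993237 ] [-4.25335663  2.91407934 11.79768978] 0.001012382233884953
17.675 [ 0.59960978 -0.21772257  0.09934633] [-3.76946476  3.24204189 11.41124256] 0.0012598206903191283
17.725 [ 0.59962856 -0.21774798  0.09936928] [-4.23776815  2.79830301 11.99468628] 0.0024321138605434022
17.775 [ 0.59962624 -0.21774325  0.09936538] [-3.56530383  2.70753765 11.50355879] 0.0013233502523610518
17.825 [ 0.59960288 -0.21770905  0.09934226] [-3.57529107  1.69141852 11.33027343] 0.0022185741482273792
17.875 [ 0.59963426 -0.21772716  0.09935233] [-3.88913078  2.86419109 11.879577  ] 0.0011923686055206775
the job is handed in; nothing more can be done
done None
```

The carriage is home and the job was handed in at 17.9 s, with the closed fingertips still holding the knob down. The job reports no verdict, so this rests on my own checks.

- **Carriage:** I pinched the handle and pushed it 80 mm until it pressed against the stop. A refit from the cameras afterwards agreed with 80 mm of travel. The amber was visible in its pocket at that point and nothing was touched around the press.
- **Knob:** It is about 19.2 mm down from where I felt contact, and the arm is steady at 11.3–12.0 N. The expected total at 20 mm was about 13 N, and the force rose as it should once the foot met the amber. In the last picture the knob top is level with the column tops to within about 1.5 mm.

**Checks that failed or disagreed:**
- **Reported tool height:** The fingertips sit about 4 cm above where telemetry puts them. My first pinch therefore closed on air above the handle, without touching anything. I measured the offset in the scene picture, and set the final height from the felt contact instead.
- **Press direction:** The first fit was about 1° off, which caused roughly 10 N of sideways force during the push, and I corrected it on the way.
- **Top camera:** Two of its detections were false (one on the bowl, one near the brush). The fit down-weighted them.

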